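# Fit the filter glass and retaining ring on a detector cell

## Robot

A 6-joint arm with a two-finger parallel gripper is mounted at the origin on the work surface. World frame = base frame: x ahead of the robot, y to its left, z up, the work surface at z = 0. Lengths are in m, angles in rad, forces in N, time in s.
With the tool pointing down it reaches from about 0.275 to 0.825 m from the base axis. Payload 5.2 kg.
Tool frame: the origin (TCP) lies on the mounting face of the last link; the fingertips stand 186 mm ahead of it and the grasp point (between the pads) lies 167 mm ahead of it (r.tcp_to_grasp is the z of the grasp point in the tool frame, in m); z points along the fingers, y is the line along which they close (so a half turn about z gives the same grasp; the last joint's range is limited). The gripper opens to 93 mm and grips with 3 to 60 N. Pads are 15 mm wide; open, the fingers measure 128 mm over their backs; the gripper's body (75 mm by 188 mm) begins 65 mm behind the grasp point.
Start: joints at [1.043, 0.259, 1.535, -0, 1.348, -0.203], TCP at [0.175, 0.521, 0.405] pointing down, gripper open.
Joint ranges: [-3.14, 3.14], [-0.91, 2.08], [0.19, 2.58], [-1.22, 4.36], [0.22, 2.71], [-3.12, 3.12]. Speed limits (rad/s): [2.57, 2.57, 3.14, 3.14, 3.14, 3.14].

## Interface

Orientations are given as a 3x3 rotation matrix whose columns are the frame's x, y, z axes.
In Python, from cell import readout, imaging, r gives the robot as it stands.
- The arm moves only by the tool carry_out, never from a script. Its argument "motion" is a list that holds one entry, the list of rows, each a list of 7 numbers: the opening, from 0 (shut) to 1 (fully open), then the shift along the tool's x, y, z in mm, then the turn, a rotation vector about the tool's x, y, z in rad. A call has 1 to 12 rows; each row shifts and turns the commanded pose from where the row before left it, along the tool's axes as they then stand; what a row does not reach is not made up. A row lasts 1/12 s, in which the tool goes at most 41.7 mm and 7.16 degrees, less where a joint would pass 70% of its speed; a pose out of reach is approached as far as the arm can. A call is refused whole if a number of a shift passes 41.7 or a number of a turn 0.125, either way. A call with a gripper value outside its range is refused whole. The fingers move at their own pace and stop on an object; "newtons" is the grip in N (left out, the last holds). Time passes only in rows, so rows that do not move let the fingers close. It gives the time, the measured TCP pose, the force, the opening and the grip force at its end, in the units of the state.
- readout.get_state(): the state, without advancing time (a new reading comes with each control period).
- imaging.read_camera(name): name is "scene" or "top" or "wrist"; returns the picture (400x640x3 uint8, red, green, blue); there is no depth.
- imaging.camera_params(name): a dict with "fx", "fy", "cx", "cy" (pixels), "R" (3x3) and "t" (3): a world point X has camera coordinates R X + t; the wrist camera has in their place "mount" (4x4, takes a point from camera to tool coordinates, whose origin is the TCP and whose axes are the flange's). Camera axes: x right, y down, z forward; pixel columns grow to the right and rows downward; lengths in m; the calibration is good to about 2 mm. A picture is of the moment at which its call begins: read the wrist's pose just before it. camera_params takes no time and is no camera call.
- r.finish_job(): hands the job in; it is judged then, once.
The state is a dict: "t": time; "qpos": joint angles; "qd": joint speeds; "tau": joint torques, N m; "eef_pos": TCP position; "orientation": TCP orientation; "force": force on the tool from outside, world axes, zero at the start; "ft_torque": the same for the moment, N m; "grip_width": finger opening in m; "gripper_force": force on a finger pad.
Only numpy, scipy, OpenCV 4.12 (cv2) and the standard library are available. Lean on these libraries where they do the work, as an engineer would, in place of code of your own. Each camera call takes 0.05 s, during which the arm holds its last target. There are 200 camera calls.

## Task

Drop the green filter glass into the mouth of the detector cell so that it lies flat, then set the blue retaining ring over the neck of the cell and screw it down clockwise until it is snug on the glass. Snug means firm but not forced: overtightening cracks the glass. Leave the rest of the bench undisturbed.

Things in the scene. Friction and masses are not known exactly. Their poses are not given: they have to be found in the camera images.
- cell: Detector cell, fixed: aluminium block 110 x 110 x 30 mm; a steel neck on its top, 46 mm across outside, rises to 49.5 mm above the bench, with a bore 39 mm across and a sloped lead-in. Origin at the centre of the block's underside, z up the neck's axis. Three brass helical ribs (out to 56 mm across, 3 mm thick), each 70 degrees long, run round the neck with 50 degree gaps between.
- cell_gap (a point): Middle of one gap between ribs, on the cell's +x axis, 25 mm out from the neck's axis, 44.4 mm above the bench; the others lie at +120 and -120 degrees; orange lines on the block mark all three. Seen from above, a rib starts 25 degrees clockwise of each gap middle (underside 44.4 mm above the bench), descends 6.2 mm going clockwise and ends at a stop 95 degrees clockwise of it.
- cell_mouth (a point): Centre of the neck's top rim, 49.5 mm above the bench on the cell's axis. In the bore a white spring washer (pushing 3 to 5 N) first carries the glass, its underside 42 mm above the bench and its top 6.5 mm proud of the rim. Below is a firm gasket for the glass (20 N/mm), 0.5 to 3.7 mm lower, different from cell to cell and hidden.
- green_glass: Green filter glass: solid disc 36 mm across, 14 mm thick, 50 g, lying flat on the pad. Origin at the centre of its underside.
- ring: Retaining ring, about 200 g: blue cap 66 mm across, 23 mm high, open below, top 5 mm thick with a 24 mm hole and two upright grip ears (overall height 39 mm). Origin at the centre of its underside, z up. Set over the neck with its pins in the gaps, it rests on the glass with its underside 38 mm above the bench. Turned clockwise seen from above, it is drawn down about 6.2 mm per 70 degrees.
- ring_ears (a point): Middle between the ring's ears, 31 mm above its underside. Each ear is 30 mm long, 6 mm thick, 16 mm high; outer faces flat, 40 mm apart, square to the ring's y axis. The ears sit on a sprung turntable, twisting 7 degrees on the ring per N m. Turning takes up to 0.2 N m against the washer, more once the glass meets the gasket: 0.35 is snug, over 0.7 may crack it. Friction holds it when released.
- ring_pin (a point): Inner tip of one of three steel pins inside the ring's lower edge, on the ring's +x axis, 24.8 mm from the axis, 3 mm above the underside; the others are at +120 and -120 degrees; orange lines on the ring's top mark all three. Pins are 5 mm thick. Within about 18 degrees of the gap middles they drop through the gaps; clockwise they then run under the ribs.
- pad: White filter pad, fixed: 150 x 95 x 6 mm, carries the green and the amber glass, 70 mm apart along its x axis. Origin at the centre of its underside.
- amber_glass: Amber spare filter glass, same size as the green one, lying on the same pad; leave it alone.
- vial: Small amber vial with blue cap, 28 mm across, 45 mm tall; bystander, origin at the centre of its underside.
- spacer: Loose brass spacer ring, 40 mm across, 8 mm high, on the bench; bystander, not needed.
- driver: Screwdriver with red handle, lying on the bench beyond the cell; bystander.
- wash: White wash bottle, 68 mm across, 160 mm tall; bystander.
- mug: White mug, 80 mm across, 90 mm tall; bystander.
- beaker: Glass beaker, 70 mm across, 85 mm tall; bystander.
Things that resemble listed ones, but are neither listed nor needed, are in the scene too. Of the things that look like the ring, take the one that is nearest to the robot's base at the start.

How it is judged:
By the outcome, as a careful person would: the job done as asked, in the order asked, and still so for the second after the job is handed in, with the robot touching nothing.
It also fails if it takes over 67 s, if anything falls off the work surface, if the arm or the gripper's body presses on something with over 40 N, if the wrist force passes 120 N, or if a joint passes its speed limit or range.

## Working session

There is one attempt and no reset: what is moved stays moved. The work goes in short steps, Python scripts to look and compute and a tool call to move; the robot and the scene stay as the last step left them, time stands still between calls to the robot, and variables do not carry over. Pictures are saved under pics/ and viewed, at most 10 in all, crops included, and the job is handed in when it is done.

Besides the shell and the picture viewer there is one more tool, called after "Call:" in YAML: its name, and indented under it one key for each argument. carry_out: Moves the arm, as the interface text tells. Its arguments: {"type":"object","properties":{"motion":{"type":"array","items":{"type":"array","items":{"type":"array","items":{"type":"number"}}}},"newtons":{"type":"number"}},"required":["motion"]}

```bash
ls; mkdir -p pics
python3 - <<'E'
from cell import readout, imaging, r
import cv2,numpy as np
s=readout.get_state(); print(s)
for n in("scene","top","wrist"):
    im=imaging.read_camera(n); cv2.imwrite(f"pics/{n}0.png",im[:,:,::-1])
    p=imaging.camera_params(n); print(n,{k:np.round(v,4).tolist() for k,v in p.items()})
E
```

```text
pics
{'t': 0.0, 'qpos': array([ 1.04323440e+00,  2.59341726e-01,  1.53607720e+00, -5.07304174e-05,
        1.34797784e+00, -2.02807131e-01]), 'qd': array([-9.46339418e-04, -1.46240548e-05, -4.13240241e-04,  5.85201933e-04,
       -1.09552799e-03, -6.01840195e-04]), 'tau': array([-2.19434078e-03, -4.37295270e+01, -2.83993417e+01,  7.16061308e-02,
        4.07631893e-02, -1.01641701e-04]), 'eef_pos': array([0.17537334, 0.52106753, 0.40392044]), 'orientation': array([[-9.47732450e-01,  3.19064968e-01, -8.65494452e-04],
       [ 3.19065987e-01,  9.47731179e-01, -1.58373223e-03],
       [ 3.14942604e-04, -1.77710427e-03, -9.99998371e-01]]), 'force': array([ 0.41119836, -0.00302516,  0.33117528]), 'ft_torque': array([0.02601417, 0.030514  , 0.01104834]), 'gripper_force': 0.0, 'grip_width': 0.09275112139817601}
scene {'fx': 460.682, 'fy': 460.682, 'cx': 317.8755, 'cy': 202.3452, 'R': [[0.3041, 0.9526, -0.0011], [0.6204, -0.1989, -0.7586], [-0.7229, 0.23, -0.6515]], 't': [-0.2251, -0.3157, 1.7209]}
top {'fx': 493.5192, 'fy': 493.5192, 'cx': 317.3089, 'cy': 200.8258, 'R': [[0.0295, -0.9996, -0.0038], [-0.9967, -0.0291, -0.0759], [0.0758, 0.006, -0.9971]], 't': [0.0269, 0.5951, 1.4162]}
wrist {'fx': 347.1409, 'fy': 347.1409, 'cx': 322.6998, 'cy': 202.9121, 'mount': [[-0.0, -0.9689, -0.2475, 0.0686], [1.0, -0.0001, 0.0004, -0.0002], [-0.0004, -0.2475, 0.9689, 0.0209], [0.0, 0.0, 0.0, 1.0]]}
```

View pics/top0.png

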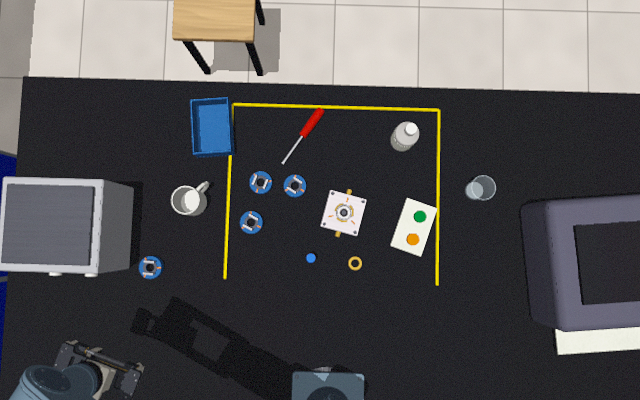

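View pics/scene0.png

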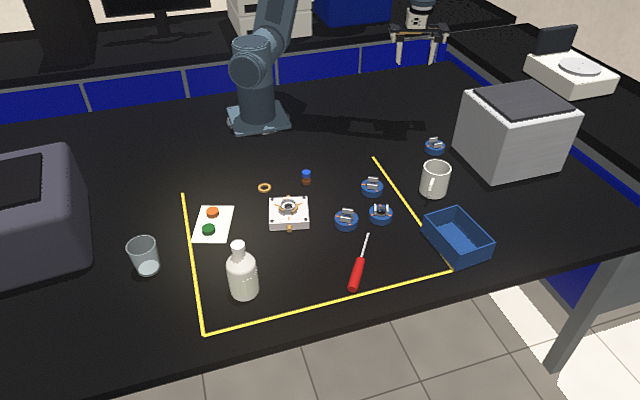

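```bash
cat > h.py <<'E'
from cell import readout, imaging, r
import cv2,numpy as np
def cam(n,s=None):
    """-> fx,fy,cx,cy, Rwc (cam->world), origin"""
    p=imaging.camera_params(n)
    if n=="wrist":
        M=p["mount"]; R=np.array(s["orientation"]); Rw=R@M[:3,:3]; o=s["eef_pos"]+R@M[:3,3]
    else:
        Rw=np.array(p["R"]).T; o=-Rw@np.array(p["t"])
    return p["fx"],p["fy"],p["cx"],p["cy"],Rw,o
def ray(c,uv,z):
    uv=np.atleast_2d(uv).astype(float)
    d=np.c_[(uv[:,0]-c[2])/c[0],(uv[:,1]-c[3])/c[1],np.ones(len(uv))]@c[4].T
    return c[5]+d*((z-c[5][2])/d[:,2])[:,None]
def proj(c,X):
    q=(np.atleast_2d(X)-c[5])@c[4]
    return np.c_[c[0]*q[:,0]/q[:,2]+c[2],c[1]*q[:,1]/q[:,2]+c[3]]
def blobs(im,lo,hi,amin=20):
    hsv=cv2.cvtColor(im,cv2.COLOR_RGB2HSV); m=cv2.inRange(hsv,lo,hi)
    n,l,st,ce=cv2.connectedComponentsWithStats(m)
    return [(ce[i].round(2),int(st[i,4]),st[i,:4].tolist(),l==i) for i in range(1,n) if st[i,4]>=amin]
E
python3 - <<'E'
from h import *
im=cv2.imread("pics/top0.png")[:,:,::-1].copy()
c=cam("top")
for nm,lo,hi,z in(("blue",(100,120,60),(125,255,255),.023),("green",(45,120,40),(85,255,255),.02),("orange",(8,130,120),(22,255,255),.02)):
    for ce,a,b,_ in blobs(im,lo,hi,8):
        X=ray(c,ce,z)[0]; print(nm,ce,a,b,X.round(4),round(np.hypot(X[0],X[1]),4))
m=cv2.inRange(im,(150,150,150),(255,255,255))
n,l,st,ce=cv2.connectedComponentsWithStats(m)
for i in range(1,n):
    if 300<st[i,4]<4000:
        rr=cv2.minAreaRect(np.argwhere(l==i)[:,::-1].astype(np.float32)); print(rr, ray(c,cv2.boxPoints(rr),.03 if 300<rr[0][0]<380 else .006).round(3).tolist())
a=cv2.resize(im[150:250,215:315],None,fx=5,fy=5,interpolation=2)
cv2.imwrite("pics/crop1.png",np.hstack([cv2.resize(im[160:250,225:315],(400,400),interpolation=2),cv2.resize(im[170:255,305:390],(400,400),interpolation=2)])[:,:,::-1])
E
```

```text
blue [211.21 127.01] 2434 [189, 97, 46, 61] [0.8033 0.3638 0.023 ] 0.8818
blue [  6.49 167.67] 374 [0, 154, 17, 49] [0.665  0.9597 0.023 ] 1.1676
blue [263.49 174.34] 77 [255, 171, 17, 9] [0.6672 0.2042 0.023 ] 0.6978
blue [251.71 183.47] 70 [249, 174, 8, 19] [0.6393 0.2376 0.023 ] 0.6821
blue [287.35 180.65] 77 [283, 174, 12, 15] [0.6507 0.1337 0.023 ] 0.6643
blue [297.74 188.3 ] 150 [285, 174, 22, 24] [0.6291 0.1026 0.023 ] 0.6374
blue [264.81 188.9 ] 86 [256, 182, 16, 13] [0.6245 0.1987 0.023 ] 0.6554
blue [243.08 218.09] 77 [239, 211, 11, 17] [0.5374 0.2587 0.023 ] 0.5965
blue [254.76 223.99] 158 [242, 211, 21, 23] [0.5213 0.2241 0.023 ] 0.5674
blue [310.37 257.89] 82 [306, 253, 10, 11] [0.4282 0.0596 0.023 ] 0.4323
blue [155.18 266.84] 190 [144, 256, 20, 24] [0.3892 0.507  0.023 ] 0.6391
blue [140.78 267.01] 68 [138, 258, 6, 19] [0.3875 0.5486 0.023 ] 0.6716
blue [  3.1  273.44] 39 [0, 271, 8, 6] [0.3572 0.9457 0.023 ] 1.0109
blue [  1.97 312.75] 347 [0, 281, 7, 89] [0.2453 0.9402 0.023 ] 0.9717
green [419.38 216.08] 106 [414, 211, 12, 11] [ 0.5585 -0.254   0.02  ] 0.6135
orange
[... 914 characters left out ...]
5), 19.98310661315918) [[0.561, 0.488, 0.006], [0.671, 0.454, 0.006], [0.644, 0.374, 0.006], [0.534, 0.408, 0.006]]
((343.2538146972656, 212.5692138671875), (37.80119705200195, 37.97660446166992), 15.255118370056152) [[0.521, 0.034, 0.03], [0.628, 0.008, 0.03], [0.602, -0.098, 0.03], [0.496, -0.072, 0.03]]
((413.5303649902344, 226.66273498535156), (32.64673614501953, 51.33134841918945), 19.17900848388672) [[0.47, -0.171, 0.006], [0.614, -0.218, 0.006], [0.585, -0.309, 0.006], [0.442, -0.262, 0.006]]
((597.3155517578125, 340.49169921875), (25.149185180664062, 84.04984283447266), 88.49256896972656) [[0.244, -0.652, 0.006], [0.258, -0.894, 0.006], [0.187, -0.895, 0.006], [0.173, -0.654, 0.006]]
```

View pics/crop1.png

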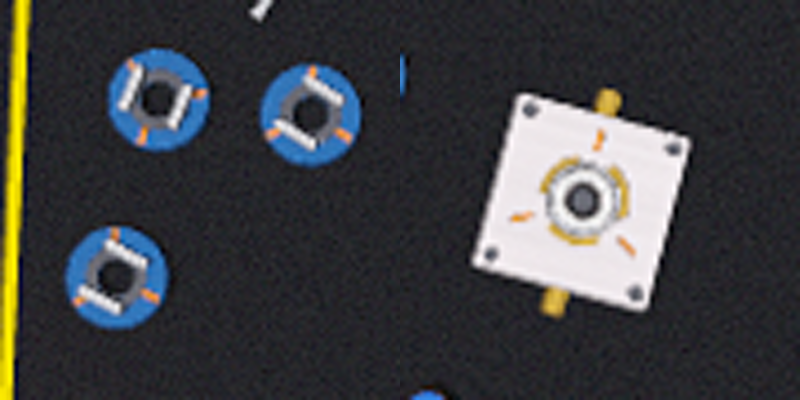

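Ring look-alikes in the top picture are at (260,182), (294,186), (251,222) and (150,267). The one nearest the base is (251,222), about (0.527, 0.236) at 0.58 m. The crop shows it has white ears, three orange marks and a dark hole, as described. The green glass is at (419,216) and the amber one at (412,239), 70 mm apart as stated. The cell is at (343,212).

Call:
carry_out:
  motion:
    - [[0.6, -25.4, -25.5, 4, 0, 0, 0], [0.6, -25.4, -25.5, 4, 0, 0, 0], [0.6, -25.4, -25.5, 4, 0, 0, 0], [0.6, -25.4, -25.5, 4, 0, 0, 0], [0.6, -25.4, -25.5, 4, 0, 0, 0], [0.6, -25.4, -25.5, 4, 0, 0, 0], [0.6, -25.4, -25.5, 4, 0, 0, 0], [0.6, -25.4, -25.5, 4, 0, 0, 0], [0.6, -25.4, -25.5, 4, 0, 0, 0], [0.6, -25.4, -25.5, 4, 0, 0, 0], [0.6, -25.4, -25.5, 4, 0, 0, 0], [0.6, -25.4, -25.5, 4, 0, 0, 0]]
  newtons: 12

```text
t: 1.15
eef_pos: [0.3669, 0.1323, 0.3566]
orientation: [[-0.948, 0.319, 0.0], [0.319, 0.948, 0.0], [-0.0, 0.0, -1.0]]
force: [0.1, -0.1, -0.4]
grip_width: 0.0557
gripper_force: 0.0
```

Call:
carry_out:
  motion:
    - [[0.6, -25.4, -25.5, 4, 0, 0, 0], [0.6, -25.4, -25.5, 4, 0, 0, 0], [0.6, -25.4, -25.5, 4, 0, 0, 0], [0.6, -25.4, -25.5, 4, 0, 0, 0], [0.6, -25.4, -25.5, 4, 0, 0, 0], [0.6, -25.4, -25.5, 4, 0, 0, 0], [0.6, -25.4, -25.5, 4, 0, 0, 0], [0.6, -25.4, -25.5, 4, 0, 0, 0], [0.6, -25.4, -25.5, 4, 0, 0, 0], [0.6, -25.4, -25.5, 4, 0, 0, 0], [0.6, -25.4, -25.5, 4, 0, 0, 0], [0.6, 0, 0, 0, 0, 0, 0]]

```text
t: 2.15
eef_pos: [0.5438, -0.2267, 0.3114]
orientation: [[-0.947, 0.323, 0.001], [0.323, 0.947, -0.003], [-0.002, -0.002, -1.0]]
force: [-0.5, 0.6, 0.5]
grip_width: 0.0554
gripper_force: 0.0
```

Run:
```python
from h import *
s=readout.get_state(); im=imaging.read_camera("wrist"); cv2.imwrite("pics/w1.png",im[:,:,::-1])
c=cam("wrist",s)
for nm,lo,hi in(("green",(45,120,40),(85,255,255)),("amber",(8,130,120),(22,255,255))):
    for ce,a,b,m in blobs(im,lo,hi,300):
        e=cv2.fitEllipse(cv2.findContours(m.astype(np.uint8),0,2)[0][0]); print(nm,ce,a,b,e,ray(c,ce,.02)[0].round(4))
R=s["orientation"]; print(s["eef_pos"],R.round(4).tolist())
```

```text
green [296.81 225.38] 1440 [276, 204, 42, 44] ((296.9081726074219, 225.41876220703125), (41.01805877685547, 42.945770263671875), 21.765241622924805) [ 0.5557 -0.2539  0.02  ]
amber [576.32  55.42] 403 [567, 44, 20, 24] ((576.7471313476562, 55.40229415893555), (20.16318130493164, 27.598913192749023), 19.483118057250977) [ 0.4994 -0.0183  0.02  ]
amber [291.19 141.11] 1657 [269, 118, 45, 47] ((291.2754211425781, 141.08827209472656), (44.91523742675781, 45.356693267822266), 166.322021484375) [ 0.4903 -0.2348  0.02  ]
amber [562.64 164.05] 405 [552, 143, 29, 40] ((565.1080322265625, 164.3110809326172), (17.047775268554688, 41.60323715209961), 147.83013916015625) [ 0.5753 -0.0403  0.02  ]
[ 0.54381235 -0.22666671  0.31137887] [[-0.9465, 0.3226, 0.0012], [0.3226, 0.9465, -0.0026], [-0.002, -0.0021, -1.0]]
```

View pics/w1.png

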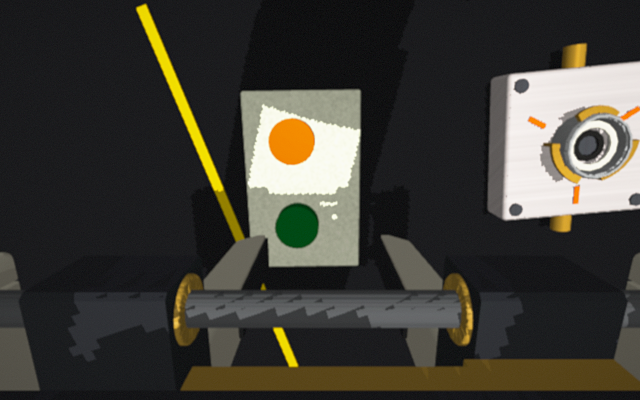

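Wrist picture: green glass at (297,225), amber at (291,141), both on the pad between the fingers. This gives green at (0.556, -0.254), which agrees with the top camera to about 3 mm. I'll centre over it and come lower for a second fix.

Call:
carry_out:
  motion:
    - [[0.6, -7.1, -7.2, 20, 0, 0, 0], [0.6, -7.1, -7.2, 20, 0, 0, 0], [0.6, -7.1, -7.2, 20, 0, 0, 0], [0.6, 0, 0, 0, 0, 0, 0], [0.6, 0, 0, 0, 0, 0, 0], [0.6, 0, 0, 0, 0, 0, 0]]

```text
t: 2.7
eef_pos: [0.5552, -0.2474, 0.2536]
orientation: [[-0.948, 0.319, 0.0], [0.319, 0.948, 0.0], [-0.0, 0.0, -1.0]]
force: [-0.0, 0.3, 0.6]
grip_width: 0.0558
gripper_force: 0.0
```

Run:
```python
from h import *
s=readout.get_state(); im=imaging.read_camera("wrist"); cv2.imwrite("pics/w2.png",im[:,:,::-1])
c=cam("wrist",s)
for nm,lo,hi in(("green",(45,100,15),(85,255,255)),("amber",(8,130,120),(22,255,255))):
    for ce,a,b,m in blobs(im,lo,hi,300):
        e=cv2.fitEllipse(cv2.findContours(m.astype(np.uint8),0,2)[0][0]); print(nm,a,b,e,ray(c,e[0],.02)[0].round(4))
R=s["orientation"]; print(s["eef_pos"],R.round(4).tolist())
g=s["eef_pos"]+R[:,2]*.186; print("tips",g, proj(c,g))
```

```text
green 2351 [286, 201, 54, 55] ((313.10040283203125, 228.4378204345703), (52.7996826171875, 55.139976501464844), 6.32009744644165) [ 0.5558 -0.2542  0.02  ]
amber 2825 [278, 90, 60, 61] ((307.9093322753906, 119.67784881591797), (58.42631530761719, 59.90139389038086), 171.19183349609375) [ 0.4903 -0.235   0.02  ]
[ 0.55519294 -0.24739226  0.25363073] [[-0.9479, 0.3186, 0.0001], [0.3186, 0.9479, 0.0002], [-0.0001, 0.0003, -1.0]]
tips [ 0.55521753 -0.24735134  0.06763074] [[323.04225932 253.10489036]]
```

View pics/w2.png

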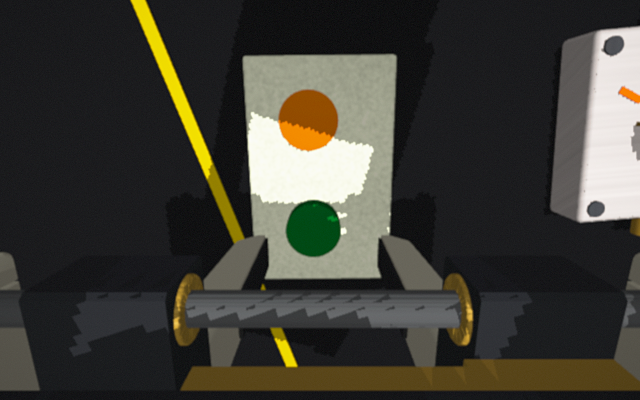

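Second picture: green glass at (313,228), fingertips near (268,237) and (382,237). I'll go down to grip only the top 4–5 mm.

Call:
carry_out:
  motion:
    - [[0.6, -3.9, -6, 10, 0, 0, 0], [0.6, 0, 0, 14, 0, 0, 0], [0.6, 0, 0, 14, 0, 0, 0], [0.6, 0, 0, 13.6, 0, 0, 0], [0.6, 0, 0, 0, 0, 0, 0], [0.6, 0, 0, 0, 0, 0, 0], [0.6, 0, 0, 0, 0, 0, 0]]

```text
t: 3.33
eef_pos: [0.5574, -0.2554, 0.2021]
orientation: [[-0.948, 0.319, 0.001], [0.319, 0.948, -0.001], [-0.001, -0.0, -1.0]]
force: [-0.1, -0.5, 0.3]
grip_width: 0.0555
gripper_force: 0.0
```

Call:
carry_out:
  motion:
    - [[0.3, 0, 0, 0, 0, 0, 0], [0.3, 0, 0, 0, 0, 0, 0], [0.3, 0, 0, 0, 0, 0, 0], [0.3, 0, 0, 0, 0, 0, 0], [0.3, 0, 0, 0, 0, 0, 0], [0.3, 0, 0, 0, 0, 0, 0], [0.3, 0, 0, 0, 0, 0, 0], [0.3, 0, 0, 0, 0, 0, 0]]
  newtons: 12

```text
t: 4.0
eef_pos: [0.5573, -0.2553, 0.2018]
orientation: [[-0.948, 0.319, 0.001], [0.319, 0.948, -0.001], [-0.001, -0.0, -1.0]]
force: [-0.3, 0.9, 5.9]
grip_width: 0.0352
gripper_force: 12.0
```

Call:
carry_out:
  motion:
    - [[0.3, 0, 0, -6, 0, 0, 0], [0.3, 0, 0, -20, 0, 0, 0], [0.3, 0, 0, -34, 0, 0, 0], [0.3, 0, 0, -40, 0, 0, 0], [0.3, 0, 20, -25, 0, 0, 0], [0.3, 0, 35, 0, 0, 0, 0], [0.3, 0, 38, 0, 0, 0, 0], [0.3, 0, 40, 0, 0, 0, 0], [0.3, 0, 40, 0, 0, 0, 0], [0.3, 0, 30, 0, 0, 0, 0], [0.3, 0, 10, 0, 0, 0, 0], [0.3, 0, 0, 0, 0, 0, 0]]

```text
t: 5.0
eef_pos: [0.6253, -0.0506, 0.3259]
orientation: [[-0.949, 0.315, -0.001], [0.315, 0.949, 0.001], [0.001, 0.0, -1.0]]
force: [-0.4, 1.0, -0.7]
grip_width: 0.0351
gripper_force: 12.0
```

Call:
carry_out:
  motion:
    - [[0.3, 0, 0, 0, 0, 0, 0], [0.3, 0, 0, 0, 0, 0, 0], [0.3, 0, 0, 0, 0, 0, 0]]

```text
t: 5.25
eef_pos: [0.6247, -0.0551, 0.3261]
orientation: [[-0.947, 0.321, -0.0], [0.321, 0.947, -0.0], [0.0, -0.001, -1.0]]
force: [0.0, 0.4, -1.4]
grip_width: 0.0356
gripper_force: 12.0
```

Run:
```python
from h import *
s=readout.get_state(); im=imaging.read_camera("wrist"); cv2.imwrite("pics/w3.png",im[:,:,::-1])
c=cam("wrist",s); print({k:np.round(v,4) for k,v in s.items()})
for nm,lo,hi in(("green",(45,100,15),(85,255,255)),("orange",(4,120,80),(26,255,255))):
    for ce,a,b,m in blobs(im,lo,hi,25): print(nm,ce,a,b,ray(c,ce,.03)[0].round(4))
```

```text
{'t': np.float64(5.25), 'qpos': array([-2.6540e-01,  4.5340e-01,  1.4482e+00, -6.0000e-04,  1.2403e+00,
       -1.5093e+00]), 'qd': array([-0.0028, -0.0017,  0.0001,  0.0066,  0.0006,  0.0047]), 'tau': array([ 6.02800e-01, -5.35282e+01, -2.72087e+01,  1.95000e-02,
        8.90000e-02, -8.10000e-03]), 'eef_pos': array([ 0.6247, -0.0551,  0.3261]), 'orientation': array([[-9.471e-01,  3.210e-01, -5.000e-04],
       [ 3.210e-01,  9.471e-01, -4.000e-04],
       [ 3.000e-04, -6.000e-04, -1.000e+00]]), 'force': array([ 0.0246,  0.3697, -1.3957]), 'ft_torque': array([-0.0328,  0.0098,  0.0128]), 'gripper_force': np.float64(11.9998), 'grip_width': np.float64(0.0356)}
green [322.56 251.45] 4433 [286, 213, 74, 77] [ 0.6664 -0.0697  0.03  ]
orange [318.57  28.58] 353 [310, 18, 18, 22] [ 0.5016 -0.0168  0.03  ]
orange [323.38  81.68] 305 [302, 76, 45, 15] [ 0.5373 -0.0252  0.03  ]
orange [368.01  85.34] 91 [360, 79, 17, 14] [0.5505 0.0058 0.03  ]
orange [279.97  93.67] 90 [272, 88, 17, 12] [ 0.5349 -0.0591  0.03  ]
orange [ 59.58 112.74] 1919 [34, 91, 55, 46] [ 0.4937 -0.2242  0.03  ]
orange [355
[... 760 characters left out ...]
nge [403.53 282.58] 36 [401, 276, 5, 13] [ 0.7164 -0.0123  0.03  ]
orange [588.38 361.08] 377 [565, 352, 46, 19] [0.8482 0.1285 0.03  ]
orange [427.66 364.11] 169 [408, 360, 43, 13] [ 0.8036 -0.0132  0.03  ]
orange [523.73 362.9 ] 41 [518, 360, 11, 9] [0.8309 0.0715 0.03  ]
orange [554.9  368.89] 229 [540, 360, 29, 26] [0.8467 0.0978 0.03  ]
orange [323.   374.85] 1177 [227, 367, 185, 22] [ 0.7836 -0.109   0.03  ]
orange [209.01 371.6 ] 67 [198, 368, 20, 12] [ 0.746  -0.2087  0.03  ]
orange [318.57 384.84] 37 [314, 379, 13, 10] [ 0.7928 -0.1165  0.03  ]
orange [369.1  384.13] 30 [364, 379, 10, 10] [ 0.8074 -0.0711  0.03  ]
orange [346.66 386.49] 35 [336, 381, 19, 9] [ 0.8031 -0.092   0.03  ]
```

View pics/w3.png

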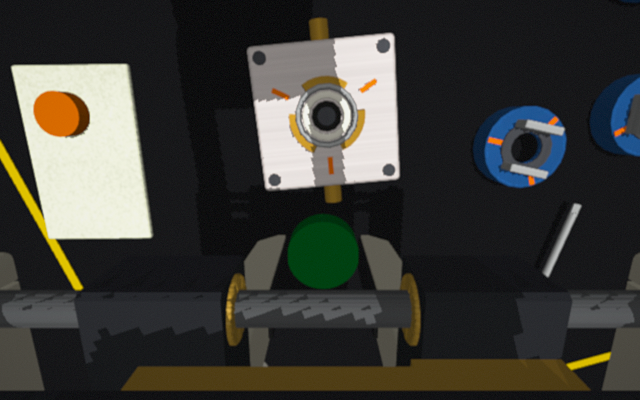

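The wrist picture shows the green glass held centrally at (323,251). The three gap marks at (368,85), (280,94) and (330,165) all lie 38.4 mm from (0.5613, -0.0311), with gap angles of 106.5° mod 120. Now over the bore.

Call:
carry_out:
  motion:
    - [[0.3, 20, 0.7, 0, 0, 0, 0], [0.3, 30, 1, 10, 0, 0, 0], [0.3, 17.5, 0.5, 20, 0, 0, 0], [0.3, 0, 0, 25, 0, 0, 0], [0.3, 0, 0, 20, 0, 0, 0], [0.3, 0, 0, 0, 0, 0, 0], [0.3, 0, 0, 0, 0, 0, 0], [0.3, 0, 0, 0, 0, 0, 0], [0.3, 0, 0, 0, 0, 0, 0]]

```text
t: 6.05
eef_pos: [0.5626, -0.0304, 0.2527]
orientation: [[-0.947, 0.32, 0.003], [0.32, 0.947, -0.001], [-0.003, 0.0, -1.0]]
force: [-1.2, -0.7, -1.0]
grip_width: 0.0353
gripper_force: 12.0
```

Run:
```python
from h import *
s=readout.get_state(); print({k:np.round(v,4) for k,v in s.items() if k in("eef_pos","force","t","orientation")})
R=s["orientation"];d=np.array([.5614,-.0312,.2453])-s["eef_pos"];print((R.T@d*1000).round(2))
```

```text
{'t': np.float64(6.05), 'eef_pos': array([ 0.5626, -0.0304,  0.2527]), 'orientation': array([[-9.475e-01,  3.198e-01,  2.700e-03],
       [ 3.198e-01,  9.475e-01, -7.000e-04],
       [-2.800e-03,  2.000e-04, -1.000e+00]]), 'force': array([-1.2193, -0.6784, -1.0352])}
[ 0.91 -1.15  7.38]
```

Call:
carry_out:
  motion:
    - [[0.3, 0.8, -1, 2, 0, 0, 0], [0.3, 0, 0, 2, 0, 0, 0], [0.3, 0, 0, 2, 0, 0, 0], [0.3, 0, 0, 0, 0, 0, 0], [0.3, 0, 0, 0, 0, 0, 0], [0.3, 0, 0, 0, 0, 0, 0]]

```text
t: 6.55
eef_pos: [0.5607, -0.0304, 0.2452]
orientation: [[-0.948, 0.319, 0.0], [0.319, 0.948, -0.0], [-0.0, -0.0, -1.0]]
force: [0.3, -0.8, -0.6]
grip_width: 0.0352
gripper_force: 12.0
```

Call:
carry_out:
  motion:
    - [[0.3, 0, 0, 1, 0, 0, 0], [0.3, 0, 0, 1, 0, 0, 0], [0.3, 0, 0, 1, 0, 0, 0], [0.3, 0, 0, 0, 0, 0, 0], [0.3, 0, 0, 0, 0, 0, 0]]

```text
t: 6.97
eef_pos: [0.5606, -0.0304, 0.242]
orientation: [[-0.948, 0.319, -0.0], [0.319, 0.948, 0.0], [0.0, -0.0, -1.0]]
force: [0.6, 0.3, -0.3]
grip_width: 0.0353
gripper_force: 12.0
```

Call:
carry_out:
  motion:
    - [[0.3, 0, 0, 1, 0, 0, 0], [0.3, 0, 0, 1, 0, 0, 0], [0.3, 0, 0, 1, 0, 0, 0], [0.3, 0, 0, 0.6, 0, 0, 0], [0.3, 0, 0, 0, 0, 0, 0], [0.3, 0, 0, 0, 0, 0, 0]]

```text
t: 7.47
eef_pos: [0.5607, -0.0304, 0.2385]
orientation: [[-0.948, 0.319, -0.0], [0.319, 0.948, 0.0], [0.0, 0.0, -1.0]]
force: [-0.5, -0.2, -1.7]
grip_width: 0.035
gripper_force: 12.0
```

Call:
carry_out:
  motion:
    - [[0.45, 0, 0, 0, 0, 0, 0], [0.5, 0, 0, 0, 0, 0, 0], [0.55, 0, 0, 0, 0, 0, 0], [0.6, 0, 0, 0, 0, 0, 0], [0.6, 0, 0, -5, 0, 0, 0], [0.6, 0, 0, -20, 0, 0, 0], [0.6, -20, 10, -30, 0, 0, 0], [0.6, -30, 20, -30, 0, 0, 0], [0.6, -30, 20, -15, 0, 0, 0], [0.6, 0, 0, 0, 0, 0, 0], [0.6, 0, 0, 0, 0, 0, 0], [0.6, 0, 0, 0, 0, 0, 0]]

```text
t: 8.47
eef_pos: [0.6479, -0.0095, 0.3344]
orientation: [[-0.948, 0.319, -0.002], [0.319, 0.948, 0.0], [0.002, -0.001, -1.0]]
force: [0.1, -0.0, -0.1]
grip_width: 0.0556
gripper_force: 0.0
```

Run:
```python
from h import *
s=readout.get_state(); im=imaging.read_camera("wrist"); t=imaging.read_camera("top")
c=cam("wrist",s); print({k:np.round(v,4) for k,v in s.items() if k in("t","eef_pos","qpos")})
u,v=map(int,proj(c,[.561,-.031,.05])[0]); print(u,v)
for nm,lo,hi in(("green",(45,100,15),(85,255,255)),("orange",(4,120,80),(20,255,255))):
    for ce,a,b,m in blobs(im,lo,hi,25):
        X=ray(c,ce,.03 if nm=="orange" else .056)[0]
        if X[0]<.7: print(nm,ce,a,b,X.round(4))
p=np.pad(im,((100,100),(100,100),(0,0)))
a=p[v+20:v+180,u+20:u+180]; 
cv2.imwrite("pics/w4.png",np.hstack([cv2.resize(a,(400,400),interpolation=2),cv2.resize(im[:,-400:],(400,400))])[:,:,::-1])
cv2.imwrite("pics/w4full.png",im[:,:,::-1])
```

```text
{'t': np.float64(8.4667), 'qpos': array([-1.8640e-01,  4.8280e-01,  1.3791e+00, -2.0000e-04,  1.2820e+00,
       -1.4327e+00]), 'eef_pos': array([ 0.6479, -0.0095,  0.3344])}
257 105
green [257.1  104.34] 2049 [232, 79, 51, 52] [ 0.5608 -0.0299  0.056 ]
orange [590.04  72.68] 77 [587, 65, 7, 16] [0.6183 0.2173 0.03  ]
orange [246.58  72.37] 59 [234, 68, 31, 13] [ 0.5339 -0.0332  0.03  ]
orange [301.36  77.13] 92 [294, 71, 16, 14] [0.5506 0.0056 0.03  ]
orange [266.24  74.9 ] 29 [255, 72, 22, 9] [ 0.5404 -0.0195  0.03  ]
orange [216.14  85.02] 88 [208, 80, 18, 11] [ 0.5349 -0.059   0.03  ]
orange [ 13.49 104.25] 1144 [0, 83, 35, 44] [ 0.4974 -0.2157  0.03  ]
orange [231.64 124.18] 50 [224, 105, 25, 37] [ 0.5663 -0.0589  0.03  ]
orange [284.12 121.67] 42 [275, 104, 16, 35] [ 0.5778 -0.0186  0.03  ]
orange [485.14 112.74] 42 [481, 109, 9, 8] [0.622  0.1345 0.03  ]
orange [237.25 126.16] 32 [228, 112, 22, 27] [ 0.5691 -0.0552  0.03  ]
orange [550.84 122.82] 56 [545, 118, 12, 10] [0.6463 0.1824 0.03  ]
orange [429.84 131.93] 70 [423, 129, 15, 7] [0.6225 0.0893 0.03  ]
orange [268.09 155.24] 76 [265, 147, 7, 17] [ 0.5986 -0.0401  0.03  ]
orange [466.49 171.1 ] 41 [464, 167, 6, 9] [0.6629 0.1101 0.03  ]
```

View pics/w4.png

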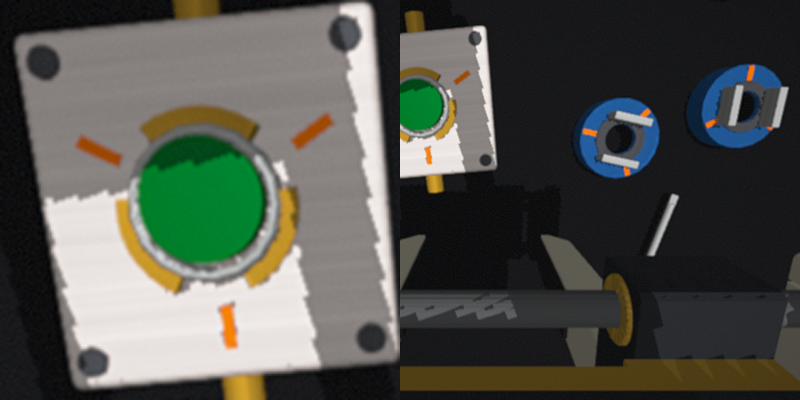

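The glass lies flat and centred in the bore; the crop shows the green disc concentric with the neck. Now look at the ring.

Call:
carry_out:
  motion:
    - [[0.6, 19, 27.7, 0, 0, 0, 0], [0.6, 19, 27.7, 0, 0, 0, 0], [0.6, 19, 27.7, 0, 0, 0, 0], [0.6, 19, 27.7, 0, 0, 0, 0], [0.6, 19, 27.7, 0, 0, 0, 0], [0.6, 19, 27.7, 0, 0, 0, 0], [0.6, 19, 27.7, 0, 0, 0, 0], [0.6, 0, 0, 0, 0, 0, 0], [0.6, 0, 0, 0, 0, 0, 0], [0.6, 0, 0, 0, 0, 0, 0], [0.6, 0, 0, 0, 0, 0, 0]]

```text
t: 9.48
eef_pos: [0.5844, 0.2153, 0.3349]
orientation: [[-0.947, 0.32, -0.001], [0.32, 0.947, -0.001], [0.0, -0.001, -1.0]]
force: [0.3, 0.1, -0.7]
grip_width: 0.0557
gripper_force: 0.0
```

Run:
```python
from h import *
s=readout.get_state(); im=imaging.read_camera("wrist"); cv2.imwrite("pics/w5.png",im[:,:,::-1])
c=cam("wrist",s); print({k:np.round(v,4) for k,v in s.items() if k in("t","eef_pos","qpos")})
for ce,a,b,m in blobs(im,(4,120,80),(20,255,255),25):
        X=ray(c,ce,.023)[0]
        if X[0]<.7: print("orange",ce,a,b,X.round(4))
g=cv2.cvtColor(im,cv2.COLOR_RGB2HSV); m=cv2.inRange(g,(0,0,150),(180,60,255))
n,l,st,ce=cv2.connectedComponentsWithStats(m)
for i in range(1,n):
    if st[i,4]>100: 
        rr=cv2.minAreaRect(np.argwhere(l==i)[:,::-1].astype(np.float32)); print("white",st[i,4],rr,ray(c,cv2.boxPoints(rr),.039)[:,:2].round(4).tolist())
```

```text
{'t': np.float64(9.4833), 'qpos': array([ 1.7430e-01,  4.3880e-01,  1.4486e+00, -5.0000e-04,  1.2550e+00,
       -1.0703e+00]), 'eef_pos': array([0.5844, 0.2153, 0.3349])}
orange [93.01 79.07] 653 [77, 60, 30, 36] [0.4352 0.073  0.023 ]
orange [ 34.6  184.29] 35 [31, 179, 11, 17] [ 0.4953 -0.0146  0.023 ]
orange [343.55 230.91] 53 [342, 225, 5, 13] [0.6197 0.2224 0.023 ]
orange [ 52.2  240.07] 30 [43, 237, 15, 9] [ 0.5448 -0.0258  0.023 ]
orange [315.53 270.67] 36 [311, 267, 9, 8] [0.6478 0.1866 0.023 ]
orange [174.   306.72] 32 [173, 294, 4, 25] [0.6401 0.049  0.023 ]
white 5619 ((582.3988037109375, 123.06181335449219), (124.87198638916016, 143.16055297851562), 77.00537872314453) [[0.5367, 0.3701], [0.5474, 0.4715], [0.646, 0.483], [0.6367, 0.3729]]
white 482 ((328.5, 116.5), (45.0, 39.0), 90.0) [[0.5018, 0.2319], [0.5113, 0.2599], [0.5433, 0.2497], [0.5335, 0.2208]]
white 153 ((308.3294677734375, 119.35836791992188), (11.404289245605469, 28.738807678222656), 8.746162414550781) [[0.5268, 0.2162], [0.5079, 0.2265], [0.5118, 0.2342], [0.5309, 0.224]]
white 347 ((322.2402038574219, 144
[... 1250 characters left out ...]
2 ((363.192626953125, 264.91827392578125), (6.986368656158447, 32.12481689453125), 3.5763344764709473) [[0.6617, 0.2217], [0.6339, 0.2321], [0.6361, 0.2376], [0.664, 0.2274]]
white 157 ((218.20001220703125, 310.1000061035156), (7.273237705230713, 29.409177780151367), 71.56504821777344) [[0.6458, 0.082], [0.6453, 0.109], [0.6522, 0.1083], [0.6529, 0.0811]]
white 625 ((431.5, 314.9999694824219), (54.99999237060547, 13.999998092651367), 0.0) [[0.7134, 0.2482], [0.6998, 0.2519], [0.7154, 0.2981], [0.7291, 0.2949]]
white 263 ((294.4082946777344, 346.4725036621094), (6.992132663726807, 41.665443420410156), 16.699247360229492) [[0.7221, 0.1315], [0.6861, 0.1562], [0.6899, 0.1612], [0.7261, 0.1366]]
```

View pics/w5.png

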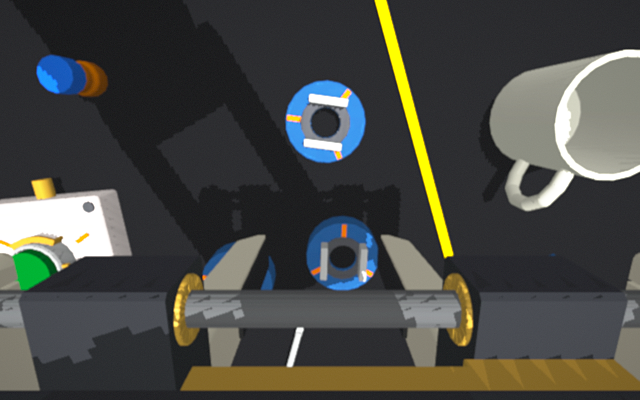

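The wanted ring is at (325,121): ears at (328,100) and (322,144), orange marks near (293,119), (348,94) and (337,155).

```bash
cat > ring.py <<'E'
from h import *
def ringfit(im,c,box,zb=0.0):
    x0,y0,x1,y1=box; k=4
    sub=cv2.resize(im[y0:y1,x0:x1],None,fx=k,fy=k,interpolation=cv2.INTER_CUBIC)
    f=lambda p:(np.asarray(p)+.5)/k-.5+[x0,y0]
    hsv=cv2.cvtColor(sub,cv2.COLOR_RGB2HSV)
    def comps(m,amin):
        n,l,st,ce=cv2.connectedComponentsWithStats(m)
        return [np.argwhere(l==i)[:,::-1].astype(np.float32) for i in range(1,n) if st[i,4]>amin]
    for p in comps(cv2.inRange(hsv,(4,110,80),(22,255,255)),100):
        print("mark",f(p.mean(0)).round(1),len(p),ray(c,f(p.mean(0)),zb+.023)[0].round(4))
    for p in comps(cv2.inRange(hsv,(0,0,150),(180,60,255)),1500):
        r=cv2.minAreaRect(p); b=ray(c,f(cv2.boxPoints(r)),zb+.039)[:,:2]
        e=[b[1]-b[0],b[2]-b[1]]; e=max(e,key=np.linalg.norm)
        print("ear",f(r[0]).round(1),b.mean(0).round(4),"sides",np.linalg.norm(b[1]-b[0]).round(4),np.linalg.norm(b[2]-b[1]).round(4),"ang",np.degrees(np.arctan2(e[1],e[0])).round(1))
E
python3 - <<'E'
from ring import *
s=readout.get_state(); im=cv2.imread("pics/w5.png")[:,:,::-1].copy()
c=cam("wrist",s); ringfit(im,c,(275,75,375,170))
E
```

```text
mark [294.5 118.3] 360 [0.5151 0.2141 0.023 ]
mark [337.6 154.3] 207 [0.5542 0.2383 0.023 ]
ear [334.4 109.7] [0.5195 0.2465] sides 0.0262 0.0397 ang 14.4
ear [309.1 119.6] [0.52   0.2257] sides 0.0219 0.0082 ang 150.0
ear [322.2 144.7] [0.5413 0.2291] sides 0.0082 0.0302 ang 63.5
```

Call:
carry_out:
  motion:
    - [[0.6, 0, 0, 0, 0, 0, -0.119], [0.6, 0, 0, 0, 0, 0, -0.119], [0.6, 0, 0, 0, 0, 0, -0.119], [0.6, 0, 0, 0, 0, 0, -0.119], [0.6, 0, 0, 0, 0, 0, -0.119], [0.6, 0, 0, 0, 0, 0, -0.119], [0.6, 0, 0, 0, 0, 0, -0.119], [0.6, 0, 0, 0, 0, 0, -0.119], [0.6, 0, 0, 0, 0, 0, -0.119], [0.6, 0, 0, 0, 0, 0, -0.119], [0.6, 0, 0, 0, 0, 0, -0.119], [0.6, 0, 0, 0, 0, 0, -0.119]]

```text
t: 10.53
eef_pos: [0.5849, 0.215, 0.335]
orientation: [[-0.448, -0.894, -0.0], [-0.894, 0.448, -0.0], [0.0, 0.0, -1.0]]
force: [-0.3, -0.1, -0.1]
grip_width: 0.0562
gripper_force: 0.0
```

Call:
carry_out:
  motion:
    - [[0.6, 0, 0, 0, 0, 0, 0], [0.6, 0, 0, 0, 0, 0, 0], [0.6, 0, 0, 0, 0, 0, 0]]

```text
t: 10.78
eef_pos: [0.5846, 0.2158, 0.3351]
orientation: [[-0.455, -0.891, -0.0], [-0.891, 0.455, -0.0], [0.0, 0.0, -1.0]]
force: [-0.4, -0.1, -0.4]
grip_width: 0.0558
gripper_force: 0.0
```

Run:
```python
from h import *
s=readout.get_state(); R=s["orientation"]
print({k:np.round(v,4) for k,v in s.items() if k in("t","eef_pos","qpos","orientation")},np.degrees(np.arctan2(R[1,1],R[0,1])))
d=np.array([.5261,.2367,.30])-s["eef_pos"];print((R.T@d*1000).round(2))
# where to hover so that the ring is 45 mm ahead of TCP along tool x
d=d-R[:,0]*.03;print((R.T@d*1000).round(2))
```

```text
{'t': np.float64(10.7833), 'qpos': array([ 0.1749,  0.4391,  1.4476, -0.    ,  1.2551, -2.4944]), 'eef_pos': array([0.5846, 0.2158, 0.3351]), 'orientation': array([[-4.549e-01, -8.905e-01, -2.000e-04],
       [-8.905e-01,  4.549e-01, -1.000e-04],
       [ 2.000e-04,  2.000e-04, -1.000e+00]])} 152.94147610251372
[ 8.04 61.61 35.12]
[-21.96  61.61  35.12]
```

Call:
carry_out:
  motion:
    - [[0.6, -10, 20, 10, 0, 0, 0], [0.6, -10, 20, 10, 0, 0, 0], [0.6, -8, 21.6, 10, 0, 0, 0], [0.6, 0, 0, 0, 0, 0, 0], [0.6, 0, 0, 0, 0, 0, 0], [0.6, 0, 0, 0, 0, 0, 0], [0.6, 0, 0, 0, 0, 0, 0]]

```text
t: 11.37
eef_pos: [0.5429, 0.2688, 0.3059]
orientation: [[-0.452, -0.892, 0.002], [-0.892, 0.452, 0.0], [-0.001, -0.001, -1.0]]
force: [0.6, 0.2, 0.3]
grip_width: 0.0561
gripper_force: 0.0
```

Run:
```python
from ring import *
s=readout.get_state(); im=imaging.read_camera("wrist"); cv2.imwrite("pics/w6.png",im[:,:,::-1])
c=cam("wrist",s); print({k:np.round(v,4) for k,v in s.items() if k in("t","eef_pos")})
u,v=map(int,proj(c,[.5261,.2367,.03])[0]); print(u,v)
ringfit(im,c,(u-60,max(v-60,0),u+60,v+60))
cv2.imwrite("pics/c6.png",cv2.resize(im[max(v-60,0):v+60,u-60:u+60],(480,480))[:,:,::-1])
```

```text
{'t': np.float64(11.3667), 'eef_pos': array([0.5429, 0.2688, 0.3059])}
323 159
mark [356.2 175.7] 297 [0.51  0.26  0.023]
mark [292.3 176.3] 329 [0.5537 0.2384 0.023 ]
ear [310.4 146.5] [0.5302 0.2239] sides 0.0497 0.0216 ang -154.6
ear [347.2 159.2] [0.5107 0.2435] sides 0.0077 0.0307 ang 65.1
```

View pics/c6.png

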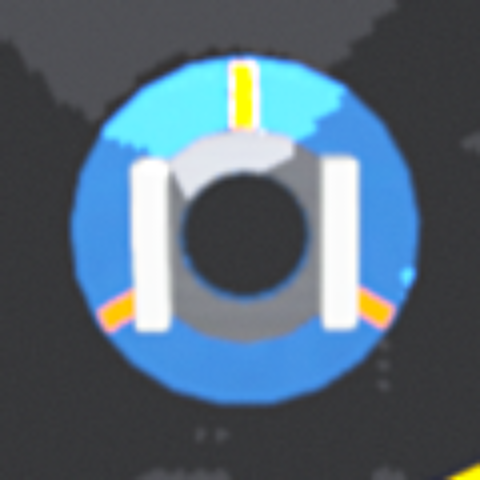

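Crop: the ring's ears are at x≈132–170 and 321–358, the marks at (243,93), (118,310) and (377,308), and the fingers line up with the ears.

Run:
```python
from h import *
s=readout.get_state(); c=cam("wrist",s);R=s["orientation"]
f=lambda p:(np.array(p,float)+.5)/4-.5+[263,99]
e=ray(c,[f(p) for p in((132,160),(132,332),(358,157),(358,330))],.039); ctr=e.mean(0)
print("ears",ctr,np.linalg.norm(e[0]-e[2]),np.linalg.norm(e[0]-e[1]),[np.degrees(np.arctan2(*(a-b)[1::-1])) for a,b in((e[0],e[1]),(e[2],e[3]))])
# at mark plane
m=ray(c,[f((243,93)),[356.2,175.7],[292.3,176.3]],.023); print(m.round(4), [np.degrees(np.arctan2(*(a-ctr)[1::-1])) for a in m],np.linalg.norm((m-ctr)[:,:2],axis=1))
print("blue circle",ray(c,f((245.5,229)),.021))
for C in(ctr,):
    d=np.array([C[0],C[1],.2115])-s["eef_pos"];print((R.T@d*1000).round(2),np.degrees(np.arctan2(R[1,1],R[0,1])),s["eef_pos"])
```

```text
ears [0.52562408 0.23630323 0.039     ] 0.03943407317846897 0.03051805342728135 [np.float64(-117.99656405007798), np.float64(-115.6820306582263)]
[[0.5141 0.2129 0.023 ]
 [0.5099 0.2599 0.023 ]
 [0.5536 0.2383 0.023 ]] [np.float64(-116.10418616607184), np.float64(123.69188496559303), np.float64(4.029930991288736)] [0.02608108 0.02837918 0.02806255]
blue circle [[0.52509234 0.23554226 0.021     ]]
[36.78  0.92 94.29] 153.1146087194964 [0.54294128 0.26867931 0.30581431]
```

Call:
carry_out:
  motion:
    - [[0.6, 12, 0.3, 10, 0, 0, -0.01], [0.6, 12, 0.3, 14, 0, 0, 0], [0.6, 12.5, 0.3, 20, 0, 0, 0], [0.6, 0, 0, 20, 0, 0, 0], [0.6, 0, 0, 15, 0, 0, 0], [0.6, 0, 0, 10, 0, 0, 0], [0.6, 0, 0, 5, 0, 0, 0], [0.6, 0, 0, 0, 0, 0, 0], [0.6, 0, 0, 0, 0, 0, 0], [0.6, 0, 0, 0, 0, 0, 0]]

```text
t: 12.25
eef_pos: [0.5256, 0.2372, 0.2122]
orientation: [[-0.442, -0.897, 0.002], [-0.897, 0.442, 0.0], [-0.001, -0.001, -1.0]]
force: [0.2, -0.2, -1.2]
grip_width: 0.0557
gripper_force: 0.0
```

Call:
carry_out:
  motion:
    - [[0.3, 0, 0, 0, 0, 0, 0], [0.3, 0, 0, 0, 0, 0, 0], [0.3, 0, 0, 0, 0, 0, 0], [0.3, 0, 0, 0, 0, 0, 0], [0.3, 0, 0, 0, 0, 0, 0], [0.3, 0, 0, 0, 0, 0, 0], [0.3, 0, 0, 0, 0, 0, 0], [0.3, 0, 0, 0, 0, 0, 0]]
  newtons: 40

```text
t: 12.92
eef_pos: [0.5253, 0.2372, 0.2119]
orientation: [[-0.442, -0.897, 0.001], [-0.897, 0.442, 0.0], [-0.001, -0.001, -1.0]]
force: [-0.1, -0.4, 5.8]
grip_width: 0.0394
gripper_force: 40.0
```

Call:
carry_out:
  motion:
    - [[0.3, 0, 0, -6, 0, 0, 0], [0.3, 0, 0, -20, 0, 0, 0], [0.3, 0, 0, -30, 0, 0, 0], [0.3, 0, 0, -34, 0, 0, 0], [0.3, 20, -13.5, 0, 0, 0, 0], [0.3, 28, -18.9, 0, 0, 0, 0], [0.3, 28, -18.9, 0, 0, 0, 0], [0.3, 28, -18.9, 0, 0, 0, 0], [0.3, 28, -18.9, 0, 0, 0, 0], [0.3, 28, -18.9, 0, 0, 0, 0], [0.3, 28, -18.9, 0, 0, 0, 0], [0.3, 20, -13.5, 0, 0, 0, 0]]

```text
t: 13.92
eef_pos: [0.5588, -0.0141, 0.3008]
orientation: [[-0.443, -0.897, -0.001], [-0.897, 0.443, -0.0], [0.001, 0.001, -1.0]]
force: [-0.2, 0.7, -2.0]
grip_width: 0.0393
gripper_force: 40.0
```

Call:
carry_out:
  motion:
    - [[0.3, 15.9, -9.5, 0, 0, 0, 0], [0.3, 0, 0, 0, 0, 0, 0.05], [0.3, 0, 0, 0, 0, 0, 0.05], [0.3, 0, 0, 0, 0, 0, 0.05], [0.3, 0, 0, 0, 0, 0, 0.05], [0.3, 0, 0, 0, 0, 0, 0.05], [0.3, 0, 0, 0, 0, 0, 0.05], [0.3, 0, 0, 0, 0, 0, 0], [0.3, 0, 0, 0, 0, 0, 0], [0.3, 0, 0, 0, 0, 0, 0]]

```text
t: 14.75
eef_pos: [0.5604, -0.0299, 0.3009]
orientation: [[-0.686, -0.728, -0.001], [-0.728, 0.686, 0.0], [0.0, 0.001, -1.0]]
force: [-0.2, -0.9, -1.2]
grip_width: 0.0395
gripper_force: 40.0
```

Run:
```python
from h import *
s=readout.get_state(); R=s["orientation"]; im=imaging.read_camera("wrist"); cv2.imwrite("pics/w7.png",im[:,:,::-1])
print({k:np.round(v,4) for k,v in s.items() if k in("t","eef_pos","qpos","orientation","force","ft_torque","grip_width")},np.degrees(np.arctan2(R[1,1],R[0,1])))
d=np.array([.5617,-.0303,.27])-s["eef_pos"];print((R.T@d*1000).round(2))
```

```text
{'t': np.float64(14.75), 'qpos': array([-0.2521,  0.3683,  1.6501,  0.    ,  1.1241, -2.6376]), 'eef_pos': array([ 0.5604, -0.0299,  0.3009]), 'orientation': array([[-6.861e-01, -7.275e-01, -9.000e-04],
       [-7.275e-01,  6.861e-01,  2.000e-04],
       [ 4.000e-04,  8.000e-04, -1.000e+00]]), 'force': array([-0.2064, -0.9387, -1.2157]), 'ft_torque': array([0.0905, 0.0259, 0.0252]), 'grip_width': np.float64(0.0395)} 136.67756998312657
[-0.67 -1.25 30.92]
```

View pics/w7.png

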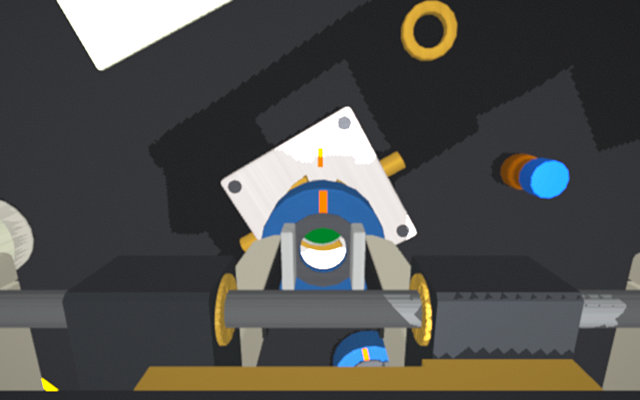

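Call:
carry_out:
  motion:
    - [[0.3, -0.7, -1.2, 10, 0, 0, 0], [0.3, 0, 0, 14, 0, 0, 0], [0.3, 0, 0, 10, 0, 0, 0], [0.3, 0, 0, 3, 0, 0, 0], [0.3, 0, 0, 0, 0, 0, 0], [0.3, 0, 0, 0, 0, 0, 0], [0.3, 0, 0, 0, 0, 0, 0], [0.3, 0, 0, 0, 0, 0, 0]]

```text
t: 15.47
eef_pos: [0.5622, -0.0304, 0.2648]
orientation: [[-0.687, -0.727, 0.001], [-0.727, 0.687, -0.0], [-0.001, -0.001, -1.0]]
force: [-0.2, 0.3, -1.7]
grip_width: 0.0392
gripper_force: 40.0
```

Call:
carry_out:
  motion:
    - [[0.3, 0, 0, 1, 0, 0, 0], [0.3, 0, 0, 1, 0, 0, 0], [0.3, 0, 0, 1, 0, 0, 0], [0.3, 0, 0, 1, 0, 0, 0], [0.3, 0, 0, 0, 0, 0, 0], [0.3, 0, 0, 0, 0, 0, 0]]

```text
t: 15.97
eef_pos: [0.5619, -0.0303, 0.2601]
orientation: [[-0.687, -0.727, -0.0], [-0.727, 0.687, 0.0], [0.0, 0.0, -1.0]]
force: [-0.3, -0.2, -2.0]
grip_width: 0.0395
gripper_force: 40.0
```

Call:
carry_out:
  motion:
    - [[0.3, 0, 0, 1, 0, 0, 0], [0.3, 0, 0, 1, 0, 0, 0], [0.3, 0, 0, 1, 0, 0, 0], [0.3, 0, 0, 0, 0, 0, 0], [0.3, 0, 0, 0, 0, 0, 0]]

```text
t: 16.38
eef_pos: [0.5619, -0.0303, 0.2571]
orientation: [[-0.687, -0.726, -0.0], [-0.726, 0.687, 0.0], [0.0, 0.0, -1.0]]
force: [0.1, -0.4, -1.6]
grip_width: 0.0395
gripper_force: 40.0
```

Call:
carry_out:
  motion:
    - [[0.3, 0, 0, 1, 0, 0, 0], [0.3, 0, 0, 1, 0, 0, 0], [0.3, 0, 0, 1, 0, 0, 0], [0.3, 0, 0, 0, 0, 0, 0], [0.3, 0, 0, 0, 0, 0, 0]]

```text
t: 16.8
eef_pos: [0.5619, -0.0303, 0.2541]
orientation: [[-0.687, -0.726, -0.0], [-0.726, 0.687, 0.0], [0.0, 0.0, -1.0]]
force: [0.3, -0.0, -1.6]
grip_width: 0.0397
gripper_force: 40.0
```

Call:
carry_out:
  motion:
    - [[0.3, 0, 0, 1, 0, 0, 0], [0.3, 0, 0, 1, 0, 0, 0], [0.3, 0, 0, 1, 0, 0, 0], [0.3, 0, 0, 0.7, 0, 0, 0], [0.3, 0, 0, 0, 0, 0, 0], [0.3, 0, 0, 0, 0, 0, 0]]

```text
t: 17.3
eef_pos: [0.5619, -0.0303, 0.2504]
orientation: [[-0.687, -0.727, -0.0], [-0.727, 0.687, 0.0], [0.0, 0.0, -1.0]]
force: [0.8, 0.7, -2.1]
grip_width: 0.0401
gripper_force: 40.0
```

```bash
cat > st.py <<'E'
from h import *
s=readout.get_state(); R=s["orientation"]
print({k:np.round(v,4) for k,v in s.items() if k in("t","eef_pos","qpos","force","ft_torque","grip_width")},"yaw",np.degrees(np.arctan2(R[1,1],R[0,1])))
E
python3 st.py
```

```text
{'t': np.float64(17.3), 'qpos': array([-0.2521,  0.4289,  1.6997, -0.    ,  1.0132, -2.6361]), 'eef_pos': array([ 0.5619, -0.0303,  0.2504]), 'force': array([ 0.8055,  0.6852, -2.0991]), 'ft_torque': array([0.1201, 0.0488, 0.036 ]), 'grip_width': np.float64(0.0401)} yaw 136.59531116881283
```

Call:
carry_out:
  motion:
    - [[0.3, 0, 0, 0.5, 0, 0, 0], [0.3, 0, 0, 0, 0, 0, 0], [0.3, 0, 0, 0, 0, 0, 0.05], [0.3, 0, 0, 0, 0, 0, 0.05], [0.3, 0, 0, 0, 0, 0, 0.05], [0.3, 0, 0, 0, 0, 0, 0.05], [0.3, 0, 0, 0, 0, 0, 0.05], [0.3, 0, 0, 0, 0, 0, 0.05], [0.3, 0, 0, 0, 0, 0, 0], [0.3, 0, 0, 0, 0, 0, 0]]

```text
t: 18.13
eef_pos: [0.5619, -0.0303, 0.25]
orientation: [[-0.87, -0.492, 0.0], [-0.492, 0.87, -0.0], [-0.0, -0.0, -1.0]]
force: [0.2, 0.2, -1.7]
grip_width: 0.0396
gripper_force: 40.0
```

```bash
python3 st.py
```

```text
{'t': np.float64(18.1333), 'qpos': array([-0.2521,  0.4294,  1.7001, -0.    ,  1.0121, -2.3376]), 'eef_pos': array([ 0.5619, -0.0303,  0.25  ]), 'force': array([ 0.2449,  0.1676, -1.672 ]), 'ft_torque': array([ 0.1429,  0.0255, -0.0059]), 'grip_width': np.float64(0.0396)} yaw 119.48924885090219
```

Call:
carry_out:
  motion:
    - [[0.3, 0, 0, 0.2, 0, 0, 0.035], [0.3, 0, 0, 0.2, 0, 0, 0.035], [0.3, 0, 0, 0, 0, 0, 0.035], [0.3, 0, 0, 0, 0, 0, 0.035], [0.3, 0, 0, 0, 0, 0, 0.035], [0.3, 0, 0, 0, 0, 0, 0.035], [0.3, 0, 0, 0, 0, 0, 0], [0.3, 0, 0, 0, 0, 0, 0]]

```text
t: 18.8
eef_pos: [0.5621, -0.0304, 0.2499]
orientation: [[-0.954, -0.3, 0.001], [-0.3, 0.954, -0.0], [-0.001, -0.0, -1.0]]
force: [-0.4, -0.1, -1.1]
grip_width: 0.0398
gripper_force: 40.0
```

```bash
python3 st.py
```

```text
{'t': np.float64(18.8), 'qpos': array([-2.5210e-01,  4.2960e-01,  1.7001e+00, -1.0000e-04,  1.0112e+00,
       -2.1281e+00]), 'eef_pos': array([ 0.5621, -0.0304,  0.2499]), 'force': array([-0.398 , -0.0657, -1.134 ]), 'ft_torque': array([ 0.0411,  0.0087, -0.0156]), 'grip_width': np.float64(0.0398)} yaw 107.48548755273642
```

Call:
carry_out:
  motion:
    - [[0.3, 0, 0, 0.15, 0, 0, 0.035], [0.3, 0, 0, 0.15, 0, 0, 0.035], [0.3, 0, 0, 0.18, 0, 0, 0.035], [0.3, 0, 0, 0.18, 0, 0, 0.035], [0.3, 0, 0, 0, 0, 0, 0], [0.3, 0, 0, 0, 0, 0, 0]]

```text
t: 19.3
eef_pos: [0.5621, -0.0304, 0.2492]
orientation: [[-0.986, -0.165, 0.001], [-0.165, 0.986, -0.0], [-0.001, -0.0, -1.0]]
force: [0.5, -0.6, 0.6]
grip_width: 0.0397
gripper_force: 40.0
```

```bash
python3 st.py
```

```text
{'t': np.float64(19.3), 'qpos': array([-2.5210e-01,  4.3050e-01,  1.7007e+00, -1.0000e-04,  1.0096e+00,
       -1.9883e+00]), 'eef_pos': array([ 0.5621, -0.0304,  0.2492]), 'force': array([ 0.4808, -0.6169,  0.6346]), 'ft_torque': array([ 0.0147, -0.0225,  0.0004]), 'grip_width': np.float64(0.0397)} yaw 99.47508985898816
```

Call:
carry_out:
  motion:
    - [[0.3, 0, 0, 0.18, 0, 0, 0.035], [0.3, 0, 0, 0.18, 0, 0, 0.035], [0.3, 0, 0, 0.18, 0, 0, 0.035], [0.3, 0, 0, 0, 0, 0, 0], [0.3, 0, 0, 0, 0, 0, 0]]

```text
t: 19.72
eef_pos: [0.562, -0.0304, 0.2486]
orientation: [[-0.998, -0.06, 0.0], [-0.06, 0.998, -0.0], [-0.0, -0.0, -1.0]]
force: [-0.0, -0.7, -0.4]
grip_width: 0.0395
gripper_force: 40.0
```

```bash
python3 st.py
```

```text
{'t': np.float64(19.7167), 'qpos': array([-0.2521,  0.4313,  1.7014, -0.    ,  1.0085, -1.8833]), 'eef_pos': array([ 0.562 , -0.0304,  0.2486]), 'force': array([-0.0183, -0.6957, -0.4011]), 'ft_torque': array([ 0.0232, -0.0655,  0.0078]), 'grip_width': np.float64(0.0395)} yaw 93.45894490311038
```

Call:
carry_out:
  motion:
    - [[0.3, 0, 0, 0.18, 0, 0, 0.035], [0.3, 0, 0, 0.18, 0, 0, 0.035], [0.3, 0, 0, 0.18, 0, 0, 0.035], [0.3, 0, 0, 0, 0, 0, 0], [0.3, 0, 0, 0, 0, 0, 0]]

```text
t: 20.13
eef_pos: [0.562, -0.0303, 0.248]
orientation: [[-0.999, 0.045, 0.0], [0.045, 0.999, -0.0], [-0.0, -0.0, -1.0]]
force: [1.0, -0.3, 1.0]
grip_width: 0.0398
gripper_force: 40.0
```

```bash
python3 st.py
```

```text
{'t': np.float64(20.1333), 'qpos': array([-0.2521,  0.432 ,  1.7019, -0.    ,  1.0073, -1.7783]), 'eef_pos': array([ 0.562 , -0.0303,  0.248 ]), 'force': array([ 0.958 , -0.2951,  0.9576]), 'ft_torque': array([-0.0611, -0.0281, -0.0064]), 'grip_width': np.float64(0.0398)} yaw 87.44792068949134
```

Call:
carry_out:
  motion:
    - [[0.3, 0, 0, 0.1, 0, 0, 0.035], [0.3, 0, 0, 0.1, 0, 0, 0.035], [0.3, 0, 0, 0.1, 0, 0, 0.035], [0.3, 0, 0, 0, 0, 0, 0], [0.3, 0, 0, 0, 0, 0, 0]]

```text
t: 20.55
eef_pos: [0.5619, -0.0303, 0.2476]
orientation: [[-0.989, 0.149, 0.0], [0.149, 0.989, -0.0], [-0.0, -0.0, -1.0]]
force: [0.4, -0.4, 1.1]
grip_width: 0.0391
gripper_force: 40.0
```

```bash
python3 st.py
```

```text
{'t': np.float64(20.55), 'qpos': array([-0.2521,  0.4324,  1.7023, -0.    ,  1.0067, -1.6734]), 'eef_pos': array([ 0.5619, -0.0303,  0.2476]), 'force': array([ 0.4044, -0.4318,  1.073 ]), 'ft_torque': array([ 0.0034, -0.0168, -0.0527]), 'grip_width': np.float64(0.0391)} yaw 81.43015829050745
```

Call:
carry_out:
  motion:
    - [[0.3, 0, 0, 0.13, 0, 0, 0.035], [0.3, 0, 0, 0.13, 0, 0, 0.035], [0.3, 0, 0, 0.13, 0, 0, 0.035], [0.3, 0, 0, 0, 0, 0, 0], [0.3, 0, 0, 0, 0, 0, 0]]

```text
t: 20.97
eef_pos: [0.5619, -0.0303, 0.2472]
orientation: [[-0.968, 0.252, 0.0], [0.252, 0.968, -0.0], [-0.0, -0.0, -1.0]]
force: [-0.0, 0.3, 1.1]
grip_width: 0.0396
gripper_force: 40.0
```

```bash
python3 st.py
```

```text
{'t': np.float64(20.9667), 'qpos': array([-0.2521,  0.4329,  1.7027, -0.    ,  1.0059, -1.5683]), 'eef_pos': array([ 0.5619, -0.0303,  0.2472]), 'force': array([-0.0392,  0.2738,  1.1374]), 'ft_torque': array([-0.0103, -0.0072, -0.0143]), 'grip_width': np.float64(0.0396)} yaw 75.41193476286347
```

Call:
carry_out:
  motion:
    - [[0.3, 0, 0, 0.1, 0, 0, 0.035], [0.3, 0, 0, 0.15, 0, 0, 0.035], [0.3, 0, 0, 0.15, 0, 0, 0.035], [0.3, 0, 0, 0, 0, 0, 0], [0.3, 0, 0, 0, 0, 0, 0]]

```text
t: 21.38
eef_pos: [0.5619, -0.0303, 0.2468]
orientation: [[-0.936, 0.352, 0.0], [0.352, 0.936, -0.0], [-0.0, -0.0, -1.0]]
force: [-0.6, -0.5, 1.9]
grip_width: 0.0397
gripper_force: 40.0
```

```bash
python3 st.py
```

```text
{'t': np.float64(21.3833), 'qpos': array([-0.2521,  0.4334,  1.7031, -0.    ,  1.005 , -1.4633]), 'eef_pos': array([ 0.5619, -0.0303,  0.2468]), 'force': array([-0.5766, -0.5386,  1.9359]), 'ft_torque': array([-0.0299, -0.1076, -0.0301]), 'grip_width': np.float64(0.0397)} yaw 69.40088614214503
```

Call:
carry_out:
  motion:
    - [[0.3, 0, 0, 0, 0, 0, 0.035], [0.3, 0, 0, 0, 0, 0, 0.035], [0.3, 0, 0, 0, 0, 0, 0.035], [0.3, 0, 0, 0, 0, 0, 0], [0.3, 0, 0, 0, 0, 0, 0]]

```text
t: 21.8
eef_pos: [0.5619, -0.0304, 0.2466]
orientation: [[-0.894, 0.448, -0.0], [0.448, 0.894, -0.0], [0.0, -0.0, -1.0]]
force: [0.4, -0.6, -1.7]
grip_width: 0.0392
gripper_force: 40.0
```

```bash
python3 st.py
```

```text
{'t': np.float64(21.8), 'qpos': array([-2.5220e-01,  4.3370e-01,  1.7033e+00, -3.0000e-04,  1.0048e+00,
       -1.3584e+00]), 'eef_pos': array([ 0.5619, -0.0304,  0.2466]), 'force': array([ 0.4116, -0.5874, -1.6677]), 'ft_torque': array([-0.2272, -0.0135,  0.0113]), 'grip_width': np.float64(0.0392)} yaw 63.38656334428871
```

Call:
carry_out:
  motion:
    - [[0.3, 0, 0, 0.17, 0, 0, 0.035], [0.3, 0, 0, 0.17, 0, 0, 0.035], [0.3, 0, 0, 0, 0, 0, 0], [0.3, 0, 0, 0, 0, 0, 0]]

```text
t: 22.13
eef_pos: [0.5619, -0.0305, 0.2464]
orientation: [[-0.861, 0.509, -0.0], [0.509, 0.861, -0.0], [-0.0, -0.0, -1.0]]
force: [-0.3, -1.0, 0.2]
grip_width: 0.0393
gripper_force: 40.0
```

```bash
python3 st.py
```

```text
{'t': np.float64(22.1333), 'qpos': array([-2.5230e-01,  4.3400e-01,  1.7034e+00, -3.0000e-04,  1.0042e+00,
       -1.2884e+00]), 'eef_pos': array([ 0.5619, -0.0305,  0.2464]), 'force': array([-0.3116, -0.9917,  0.2083]), 'ft_torque': array([-0.3468, -0.0812,  0.0351]), 'grip_width': np.float64(0.0393)} yaw 59.37742984265347
```

Call:
carry_out:
  motion:
    - [[0.3, 0, 0, 0.17, 0, 0, 0.035], [0.3, 0, 0, 0.17, 0, 0, 0.035], [0.3, 0, 0, 0, 0, 0, 0], [0.3, 0, 0, 0, 0, 0, 0]]

```text
t: 22.47
eef_pos: [0.5619, -0.0305, 0.2462]
orientation: [[-0.823, 0.568, 0.0], [0.568, 0.823, -0.0], [-0.0, -0.0, -1.0]]
force: [-0.7, -1.0, 1.0]
grip_width: 0.0397
gripper_force: 40.0
```

```bash
python3 st.py
```

```text
{'t': np.float64(22.4667), 'qpos': array([-2.5220e-01,  4.3420e-01,  1.7037e+00, -4.0000e-04,  1.0035e+00,
       -1.2185e+00]), 'eef_pos': array([ 0.5619, -0.0305,  0.2462]), 'force': array([-0.7471, -1.0024,  0.9813]), 'ft_torque': array([-0.3824,  0.0636,  0.1529]), 'grip_width': np.float64(0.0397)} yaw 55.37254300357527
```

Call:
carry_out:
  motion:
    - [[0.3, 0, 0, 0.15, 0, 0, 0.035], [0.3, 0, 0, 0, 0, 0, 0], [0.3, 0, 0, 0, 0, 0, 0]]

```text
t: 22.72
eef_pos: [0.562, -0.0305, 0.2461]
orientation: [[-0.802, 0.597, 0.0], [0.597, 0.802, -0.0], [-0.001, -0.0, -1.0]]
force: [0.4, -2.4, 1.6]
grip_width: 0.0394
gripper_force: 40.0
```

```bash
python3 st.py
```

```text
{'t': np.float64(22.7167), 'qpos': array([-2.5220e-01,  4.3440e-01,  1.7037e+00, -3.0000e-04,  1.0031e+00,
       -1.1832e+00]), 'eef_pos': array([ 0.562 , -0.0305,  0.2461]), 'force': array([ 0.3911, -2.4467,  1.6196]), 'ft_torque': array([-0.5119,  0.0236,  0.2577]), 'grip_width': np.float64(0.0394)} yaw 53.35187896496453
```

Call:
carry_out:
  motion:
    - [[0.3, 0, 0, 0.08, 0, 0, 0.03], [0.3, 0, 0, 0, 0, 0, 0], [0.3, 0, 0, 0, 0, 0, 0]]

```text
t: 22.97
eef_pos: [0.562, -0.0304, 0.246]
orientation: [[-0.784, 0.621, 0.0], [0.621, 0.784, -0.0], [-0.0, -0.0, -1.0]]
force: [0.4, -1.9, 2.1]
grip_width: 0.0398
gripper_force: 40.0
```

```bash
python3 st.py
```

```text
{'t': np.float64(22.9667), 'qpos': array([-2.5220e-01,  4.3450e-01,  1.7038e+00, -3.0000e-04,  1.0029e+00,
       -1.1530e+00]), 'eef_pos': array([ 0.562 , -0.0304,  0.246 ]), 'force': array([ 0.3535, -1.8882,  2.0875]), 'ft_torque': array([-0.5554,  0.0558,  0.3161]), 'grip_width': np.float64(0.0398)} yaw 51.61890407683777
```

Call:
carry_out:
  motion:
    - [[0.3, 0, 0, 0.05, 0, 0, 0.025], [0.3, 0, 0, 0, 0, 0, 0], [0.3, 0, 0, 0, 0, 0, 0]]

```text
t: 23.22
eef_pos: [0.562, -0.0304, 0.246]
orientation: [[-0.768, 0.64, 0.0], [0.64, 0.768, -0.0], [-0.001, 0.0, -1.0]]
force: [-0.3, -2.5, 2.6]
grip_width: 0.0397
gripper_force: 40.0
```

```bash
python3 st.py
```

```text
{'t': np.float64(23.2167), 'qpos': array([-2.5220e-01,  4.3460e-01,  1.7038e+00, -3.0000e-04,  1.0027e+00,
       -1.1278e+00]), 'eef_pos': array([ 0.562 , -0.0304,  0.246 ]), 'force': array([-0.3223, -2.4855,  2.6238]), 'ft_torque': array([-0.556 , -0.0185,  0.3342]), 'grip_width': np.float64(0.0397)} yaw 50.1763362057873
```

Call:
carry_out:
  motion:
    - [[0.3, 0, 0, 0, 0, 0, 0]]

```text
t: 23.3
eef_pos: [0.562, -0.0304, 0.2459]
orientation: [[-0.768, 0.641, 0.0], [0.641, 0.768, -0.0], [-0.0, -0.0, -1.0]]
force: [-0.4, -3.0, 1.6]
grip_width: 0.0396
gripper_force: 40.0
```

```bash
python3 st.py
```

```text
{'t': np.float64(23.3), 'qpos': array([-2.5220e-01,  4.3460e-01,  1.7038e+00, -3.0000e-04,  1.0028e+00,
       -1.1274e+00]), 'eef_pos': array([ 0.562 , -0.0304,  0.2459]), 'force': array([-0.4441, -2.9859,  1.622 ]), 'ft_torque': array([-0.5846, -0.0326,  0.3485]), 'grip_width': np.float64(0.0396)} yaw 50.15536042042107
```

Call:
carry_out:
  motion:
    - [[0.3, 0, 0, 0.05, 0, 0, 0.03], [0.3, 0, 0, 0, 0, 0, 0], [0.3, 0, 0, 0, 0, 0, 0]]

```text
t: 23.55
eef_pos: [0.562, -0.0304, 0.2459]
orientation: [[-0.748, 0.664, 0.0], [0.664, 0.748, -0.0], [-0.0, 0.0, -1.0]]
force: [0.5, -2.9, 3.1]
grip_width: 0.0397
gripper_force: 40.0
```

```bash
python3 st.py
```

```text
{'t': np.float64(23.55), 'qpos': array([-2.5220e-01,  4.3470e-01,  1.7039e+00, -2.0000e-04,  1.0026e+00,
       -1.0974e+00]), 'eef_pos': array([ 0.562 , -0.0304,  0.2459]), 'force': array([ 0.4892, -2.9097,  3.0754]), 'ft_torque': array([-0.5614, -0.042 ,  0.3285]), 'grip_width': np.float64(0.0397)} yaw 48.43154627662709
```

Call:
carry_out:
  motion:
    - [[0.3, 0, 0, 0, 0, 0, 0]]

```text
t: 23.63
eef_pos: [0.562, -0.0304, 0.2459]
orientation: [[-0.748, 0.664, 0.0], [0.664, 0.748, -0.0], [-0.0, 0.0, -1.0]]
force: [1.2, -3.1, 2.7]
grip_width: 0.0396
gripper_force: 40.0
```

```bash
python3 st.py
```

```text
{'t': np.float64(23.6333), 'qpos': array([-2.5220e-01,  4.3470e-01,  1.7039e+00, -1.0000e-04,  1.0026e+00,
       -1.0972e+00]), 'eef_pos': array([ 0.562 , -0.0304,  0.2459]), 'force': array([ 1.2349, -3.0688,  2.6767]), 'ft_torque': array([-0.6595, -0.0736,  0.405 ]), 'grip_width': np.float64(0.0396)} yaw 48.42031989198601
```

Run:
```python
from h import *
a=[]
for i in range(14):
    imaging.read_camera("top"); s=readout.get_state(); a.append(np.r_[s["ft_torque"],s["force"]])
a=np.array(a); print(a.mean(0).round(3),a.std(0).round(3),s["t"])
```

```text
[-0.718 -0.141  0.399  0.527 -3.604  2.416] [0.04  0.04  0.019 0.321 0.511 0.476] 24.3333
```

Call:
carry_out:
  motion:
    - [[0.5, 0, 0, 0, 0, 0, 0], [0.55, 0, 0, 0, 0, 0, 0], [0.6, 0, 0, 0, 0, 0, 0], [0.6, 0, 0, 0, 0, 0, 0], [0.6, 0, 0, 0, 0, 0, 0], [0.6, 0, 0, -5, 0, 0, 0], [0.6, 0, 0, -15, 0, 0, 0], [0.6, 0, 0, -30, 0, 0, 0], [0.6, 0, 0, -30, 0, 0, 0], [0.6, -30, 0, -10, 0, 0, 0], [0.6, -30, 0, 0, 0, 0, 0], [0.6, 0, 0, 0, 0, 0, 0]]

```text
t: 25.33
eef_pos: [0.6098, -0.0733, 0.3378]
orientation: [[-0.746, 0.666, 0.006], [0.666, 0.746, -0.003], [-0.007, 0.002, -1.0]]
force: [-0.2, -0.3, 0.6]
grip_width: 0.0558
gripper_force: 0.0
```

Call:
carry_out:
  motion:
    - [[0.6, 0, 0, 0, 0, 0, 0], [0.6, 0, 0, 0, 0, 0, 0], [0.6, 0, 0, 0, 0, 0, 0]]

```text
t: 25.58
eef_pos: [0.6059, -0.0695, 0.3352]
orientation: [[-0.748, 0.664, -0.002], [0.664, 0.748, 0.001], [0.002, -0.001, -1.0]]
force: [-0.9, -0.2, -0.1]
grip_width: 0.0558
gripper_force: 0.0
```

Run:
```python
from ring import *
s=readout.get_state(); im=imaging.read_camera("wrist"); t=imaging.read_camera("top"); cv2.imwrite("pics/w8.png",im[:,:,::-1]); cv2.imwrite("pics/t8.png",t[:,:,::-1])
c=cam("wrist",s); print(s["t"],s["eef_pos"],s["ft_torque"],s["force"])
C=np.array([.5614,-.0312,.06]); u,v=map(int,proj(c,C)[0]); print(u,v)
ringfit(im,c,(u-70,max(v-70,0),u+70,v+70),.0342)
ct=cam("top"); t0=cv2.imread("pics/top0.png")[:,:,::-1].copy()
for nm,lo,hi in(("blue",(100,120,60),(125,255,255)),("orange",(8,130,120),(22,255,255))):
  for tag,q in(("t0",t0),("t8",t)):
    print(nm,tag,[(ce.tolist(),a) for ce,a,b,_ in blobs(q,lo,hi,30) if 225<ce[0]<440 and 160<ce[1]<290])
```

```text
25.5833 [ 0.60593676 -0.06950342  0.33520071] [ 0.00026161 -0.02772471  0.05219398] [-0.87665003 -0.20144887 -0.14819117]
321 129
mark [285.3  61.5] 1401 [ 0.5104 -0.0198  0.0572]
mark [349.6  82.4] 952 [0.5504 0.0046 0.0572]
mark [320.6  91.5] 1506 [ 0.5414 -0.0147  0.0572]
mark [271.9 125.9] 950 [ 0.5357 -0.0569  0.0572]
mark [357.  145.6] 860 [ 0.5874 -0.02    0.0572]
mark [291.2 149.7] 795 [ 0.5575 -0.0581  0.0572]
mark [345.3 172.3] 707 [ 0.5967 -0.0392  0.0572]
mark [356.9 192. ] 3415 [ 0.614  -0.0425  0.0572]
ear [348.1 111.1] [ 0.5656 -0.0106] sides 0.0504 0.0907 ang -12.4
ear [347.8 127.3] [ 0.572  -0.0171] sides 0.0061 0.0299 ang -36.9
ear [281.9 161.6] [ 0.56   -0.0668] sides 0.0224 0.0675 ang -15.0
blue t0 [([263.49, 174.34], 77), ([251.71, 183.47], 70), ([287.35, 180.65], 77), ([297.74, 188.3], 150), ([264.81, 188.9], 86), ([243.08, 218.09], 77), ([254.76, 223.99], 158), ([310.37, 257.89], 82)]
blue t8 [([263.53, 174.33], 76), ([251.68, 183.56], 71), ([287.21, 180.75], 77), ([297.69, 188.38], 152), ([264.86, 188.8], 84), ([350.0, 206.31], 48), ([346.25, 219.47], 55), ([310.28, 257.77], 83)]
orange t0 [([412.38, 238.89], 111), ([354.31, 262.39], 71)]
orange t8 [([412.38, 238.89], 111)]
```

```bash
python3 -c "
from cell import r
print(r.finish_job())"
```

```text
the job is handed in; nothing more can be done
None
```

I handed the job in at about 26 s. The green glass lies flat in the bore, and the blue ring sits over the neck, turned about 85° clockwise to roughly 0.4 N m. The vial, the amber glass and the two look-alike rings near the cell hadn't moved. The spacer was hidden from the top camera at the last check, and I didn't recheck the other bystanders.

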